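# Put the lids on the carrot pots

## Task

The carrots are cut and in four steel pots: put each pot's own lid on it, the three round ones by size and the square one on the square pot, so that every lid sits down flat in its pot's mouth. Lower the lids into place rather than dropping them, leave the pots standing where they are, and do not disturb the oil bottle and the food tin.

Things in the scene. Friction and masses are not known exactly. Their poses are not given: they have to be found in the camera images.
- small_pot: The small pot: loose open stainless-steel pot, round, outer diameter 76 mm, height 70 mm, wall 3.5 mm, with some cut carrot in the bottom (not in a lid's way). Origin: centre of its underside, z up to the open mouth.
- small_lid: Lid of the small pot: loose, steel, round, right way up. Sizes in mm, from below: plug, diameter 57, 8 high (goes inside the pot's mouth, 6 play each way); plate, diameter 84, at height 8 to 12; central round black knob, 20 across, at 12 to 42. About 110 g. Origin: centre of the plug's underside, z up; any turn fits. Seated: origin 62 above the pot's underside.
- medium_pot: The medium pot: loose open stainless-steel pot, round, outer diameter 100 mm, height 80 mm, wall 3.5 mm, with some cut carrot in the bottom (not in a lid's way). Origin: centre of its underside, z up to the open mouth.
- medium_lid: Lid of the medium pot: loose, steel, round, right way up. Sizes in mm, from below: plug, diameter 81, 8 high (goes inside the pot's mouth, 6 play each way); plate, diameter 108, at height 8 to 12; central round black knob, 20 across, at 12 to 42. About 124 g. Origin: centre of the plug's underside, z up; any turn fits. Seated: origin 72 above the pot's underside.
- large_pot: The large pot: loose open stainless-steel pot, round, outer diameter 124 mm, height 90 mm, wall 3.5 mm, with some cut carrot in the bottom (not in a lid's way). Origin: centre of its underside, z up to the open mouth.
- large_lid: Lid of the large pot: loose, steel, round, right way up. Sizes in mm, from below: plug, diameter 105, 8 high (goes inside the pot's mouth, 6 play each way); plate, diameter 132, at height 8 to 12; central round black knob, 20 across, at 12 to 42. About 138 g. Origin: centre of the plug's underside, z up; any turn fits. Seated: origin 82 above the pot's underside.
- square_pot: The square pot: loose open stainless-steel pot, square, outer side 84 mm, height 75 mm, wall 3.5 mm, with some cut carrot in the bottom (not in a lid's way). Origin: centre of its underside, z up to the open mouth, x and y square to its sides.
- square_lid: Lid of the square pot: loose, steel, square, right way up. Sizes in mm, from below: plug, side 65, 8 high (goes inside the pot's mouth, 6 play each way); plate, side 92, at height 8 to 12; central round black knob, 20 across, at 12 to 42. About 114 g. Origin: centre of the plug's underside, z up, x, y square to sides; fits in any quarter turn, to about 8 deg. Seated: origin 67 above the pot's underside.
- oil_bottle: Bystander: loose green glass oil bottle, 60 mm across, 180 mm high, standing at one side. Origin: centre of its underside.
- food_tin: Bystander: loose food tin with a paper label, 72 mm across, 100 mm high, standing at the other side. Origin: centre of its underside.
There are look-alikes about, which are no part of the job. What is shaped like the medium_lid but orange or pink is not meant.

How it is judged:
At the end, for the whole second after the job is handed in: Each of the four lids lies seated on its own pot: centres within 10 mm sideways, height within +3 / -4 mm of fully seated, lid and pot level within 0.05 rad, every pot still standing on the table within 30 mm of its start, all at rest and released (horizontal distance between small_lid and small_pot below 0.01 m and z of small_lid in the frame of small_pot between 0.058 and 0.065 m and angle between each of small_lid, small_pot, medium_lid, medium_pot, large_lid, large_pot, square_lid, square_pot's own z axis and vertical below 0.05 rad and height (world z) of each of small_pot, medium_pot, large_pot, square_pot below 0.005 m and distance of each of small_pot, medium_pot, large_pot, square_pot from where it was at the start of the episode below 0.03 m and linear speed of each of small_lid, small_pot, medium_lid, medium_pot, large_lid, large_pot, square_lid, square_pot below 0.02 m/s and contact force between the fingers and small_lid below 0.1 N and horizontal distance between medium_lid and medium_pot below 0.01 m and z of medium_lid in the frame of medium_pot between 0.068 and 0.075 m and contact force between the fingers and medium_lid below 0.1 N and horizontal distance between large_lid and large_pot below 0.01 m and z of large_lid in the frame of large_pot between 0.078 and 0.085 m and contact force between the fingers and large_lid below 0.1 N and horizontal distance between square_lid and square_pot below 0.01 m and z of square_lid in the frame of square_pot between 0.063 and 0.07 m and contact force between the fingers and square_lid below 0.1 N); the robot touches nothing.
It fails at once if a lid is dropped or flung (faster than 0.7 m/s with no finger touching it) ((linear speed of small_lid above 0.7 m/s and contact force between the fingers and small_lid below 0.05 N) or (linear speed of medium_lid above 0.7 m/s and contact force between the fingers and medium_lid below 0.05 N) or (linear speed of large_lid above 0.7 m/s and contact force between the fingers and large_lid below 0.05 N) or (linear speed of square_lid above 0.7 m/s and contact force between the fingers and square_lid below 0.05 N)).
It fails at once if the oil bottle is pushed more than 30 mm or tipped (distance of oil_bottle from where it was at the start of the episode above 0.03 m or angle between oil_bottle's own z axis and vertical above 0.3 rad).
It fails at once if the food tin is pushed more than 30 mm or tipped (distance of food_tin from where it was at the start of the episode above 0.03 m or angle between food_tin's own z axis and vertical above 0.3 rad).
It also fails if it takes over 96 s, if anything falls off the work surface, if the arm or the gripper's body presses on something with over 40 N, if the wrist force passes 120 N, or if a joint passes its speed limit or range.

## Robot

A 6-joint arm with a two-finger parallel gripper is mounted at the origin on the work surface. World frame = base frame: x ahead of the robot, y to its left, z up, the work surface at z = 0. Lengths are in m, angles in rad, forces in N, time in s.
With the tool pointing down it reaches from about 0.35 to 0.975 m from the base axis. Payload 7.1 kg.
Tool frame: the origin (TCP) lies midway between the tips of the shut fingers; the grasp point (between the pads) lies 19 mm behind it; z points along the fingers, x is the direction in which the jaws open and shut, and the axes are right-handed (so a half turn about z gives the same grasp; the last joint's range is limited). The gripper opens to 88 mm and grips with 3 to 60 N. Pads are 20 mm wide; open, the fingers measure 115 mm over their backs; the gripper's body (75 mm by 178 mm) begins 61 mm behind the grasp point.
Start: joints at [-1.125, 0.423, 1.63, -0, 1.089, -0.019], TCP at [0.28, -0.559, 0.223] pointing down, gripper open.
Joint ranges: [-3, 3], [-0.9, 2.11], [0.09, 2.58], [-1.31, 4.45], [0.11, 2.69], [-2.54, 2.54]. Speed limits (rad/s): [2.39, 2.39, 3.01, 3.14, 3.14, 3.14].

## Interface

Orientations are given as a unit quaternion [w, x, y, z].
In Python, from station import move_pose, movel, movej, command_gripper, wait, inverse_kinematics, read_camera, camera_info, MotionError, job_done, get_time, get_joint_pos, get_qvel, get_effort, get_tcp_pos, get_ee_rot, get_ft_force, get_ft_torque, get_grip_width gives the robot as it stands. Calls block until the motion is done:
- move_pose(position, orientation): joint-space move of the TCP to a pose.
- movel(position, frame=None, v=0.15, until_force=None): straight line of the TCP; frame=None keeps the orientation; v is the mean speed in m/s. With until_force (N) it stops when the force on the tool has changed by that much, and returns True; else False.
- movej(angles): joint-space move.
- command_gripper(opening): opening from 0.0 (shut) to 1.0 (fully open); the grip force is fixed at half the most; returns when the fingers have stopped.
- wait(seconds).
- inverse_kinematics(position, orientation): joint angles nearest the present ones, or None.
- read_camera(name): name is "scene" or "top" or "wrist"; returns the picture (400x640x3 uint8, red, green, blue); there is no depth.
- camera_info(name): a dict with "intrinsics" (3x3 intrinsics, pixels), "dist" ([k1, k2, p1, p2, k3] as OpenCV has them; the pictures are not rectified), "T" (4x4, takes a point from camera to world coordinates); the wrist camera has in their place "tool_from_camera" (4x4, takes a point from camera to tool coordinates, whose origin is the TCP and whose axes are the tool frame's). Camera axes: x right, y up, looking along -z (the intrinsics and any distortion apply to the point x, -y, -z); pixel columns grow to the right and rows downward; lengths in m; the calibration is good to about 2 mm. A picture is of the moment at which its call begins: read the wrist's pose just before it. camera_info takes no time and is no camera call.
A pose or a line that the arm cannot do raises MotionError and nothing moves.
- job_done(): hands the job in, once; it reports no verdict.
Readings, each from a call of its own:
- get_time(): time.
- get_joint_pos(): joint angles.
- get_qvel(): joint speeds.
- get_effort(): joint torques, N m.
- get_tcp_pos(): TCP position.
- get_ee_rot(): TCP orientation.
- get_ft_force(): force on the tool from outside, world axes, zero at the start.
- get_ft_torque(): the same for the moment, N m.
- get_grip_width(): opening from 0.0 (shut) to 1.0 (fully open).
Only numpy, scipy, OpenCV 4.12 (cv2) and the standard library are available. Lean on these libraries where they do the work, as an engineer would, in place of code of your own. Each camera call takes 0.05 s, during which the arm holds its last target.

## Working session

There is one attempt and no reset: what is moved stays moved. The work goes in short steps, each a Python script; the robot and the scene stay as the last script left them, time stands still between calls to the robot, and variables do not carry over. Pictures are saved under pics/ and viewed, and the job is handed in when it is done.

```bash
mkdir -p pics; cat > h.py <<'E'
import numpy as np, cv2
from station import *
def pix(name,uv,z,T=None):
    ci=camera_info(name); K=np.array(ci["intrinsics"]);d=np.array(ci["dist"],float)
    if T is None: T=np.array(ci["T"])
    p=cv2.undistortPoints(np.array([[uv]],float),K,d)[0,0]
    r=T[:3,:3]@np.array([p[0],-p[1],-1]); o=T[:3,3]
    return o+r*(z-o[2])/r[2]
def proj(name,P):
    ci=camera_info(name); K=np.array(ci["intrinsics"]);d=np.array(ci["dist"],float);T=np.array(ci["T"])
    c=(np.asarray(P)-T[:3,3])@T[:3,:3]
    c=c*[1,-1,-1]
    return cv2.projectPoints(c.reshape(-1,1,3),np.zeros(3),np.zeros(3),K,d)[0][:,0]
def save(im,n): cv2.imwrite("pics/"+n+".png",im[:,:,::-1])
E
python3 - <<'E'
from h import *
for n in("scene","top"): save(read_camera(n),n+"0"); print(camera_info(n))
print(camera_info("wrist"),get_time(),get_ee_rot(),get_tcp_pos())
E
```

```text
{'intrinsics': array([[413.12343586,   0.        , 324.8570028 ],
       [  0.        , 413.12343586, 195.37540025],
       [  0.        ,   0.        ,   1.        ]]), 'dist': array([-0.01685636,  0.        ,  0.        ,  0.        ,  0.        ]), 'T': array([[-0.21156172, -0.67187071,  0.70981081,  1.42103313],
       [ 0.9772395 , -0.1337939 ,  0.16462734,  0.20197183],
       [-0.01563993,  0.728484  ,  0.68488427,  0.85314305],
       [ 0.        ,  0.        ,  0.        ,  1.        ]])}
{'intrinsics': array([[433.30359032,   0.        , 318.04675688],
       [  0.        , 433.30359032, 193.0830713 ],
       [  0.        ,   0.        ,   1.        ]]), 'dist': array([-0.04684413,  0.        ,  0.        ,  0.        ,  0.        ]), 'T': array([[-0.00467871,  0.99828276, -0.05839217,  0.49628064],
       [-0.99982823, -0.00362274,  0.01817677,  0.0035572 ],
       [ 0.01793402,  0.05846719,  0.99812823,  1.43249599],
       [ 0.        ,  0.        ,  0.        ,  1.        ]])}
{'intrinsics': array([[349.82007742,   0.        , 320.09542716],
       [  0.        , 349.82007742, 206.61582661],
       [  0.        ,   0.        ,   1.        ]]), 'dist': array([-0.06890912,  0.        ,  0.        ,  0.        ,  0.        ]), 'tool_from_camera': array([[ 9.99999554e-01,  7.79362001e-05, -9.40970024e-04,
        -1.15777239e-03],
       [-1.89037599e-04, -9.59883476e-01, -2.80399139e-01,
        -7.74063866e-02],
       [-9.25074821e-04,  2.80399192e-01, -9.59883033e-01,
        -1.60952642e-01],
       [ 0.00000000e+00,  0.00000000e+00,  0.00000000e+00,
         1.00000000e+00]])} 0.1 [-3.69349783e-04  8.50958894e-01 -5.25231825e-01 -5.96092162e-04] [ 0.27995401 -0.55824252  0.22197254]
```

View pics/scene0.png

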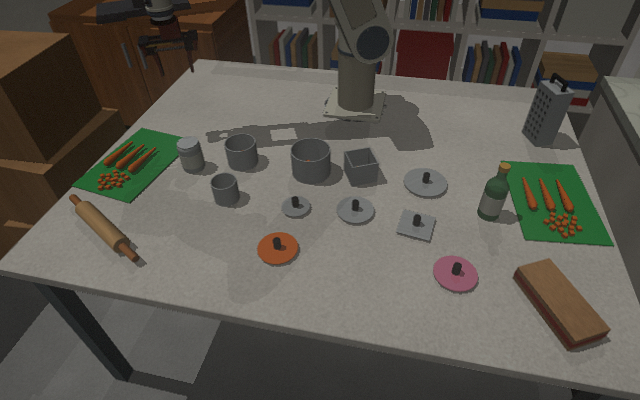

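View pics/top0.png

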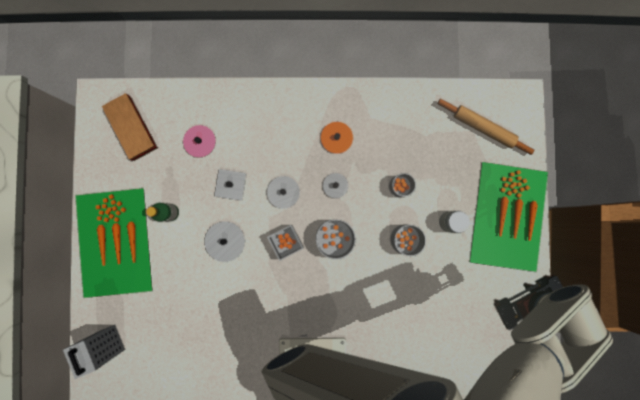

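```bash
python3 - <<'E'
import cv2
a=cv2.imread('pics/top0.png')
cv2.imwrite('pics/topL.png',cv2.resize(a[80:290,160:320],None,fx=3.8,fy=2.85*0+2.85,interpolation=2) if 0 else cv2.resize(a[80:280,150:330],None,fx=3,fy=3,interpolation=2))
cv2.imwrite('pics/topR.png',cv2.resize(a[80:280,320:560],None,fx=3,fy=3,interpolation=2))
E
```

```text
(no output)
```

View pics/topL.png

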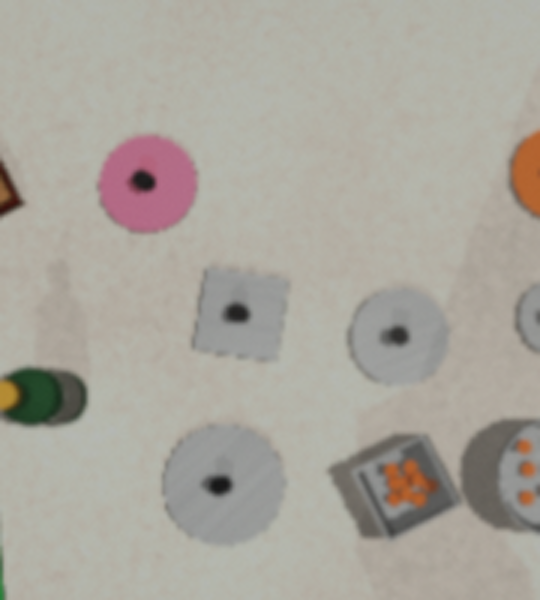

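View pics/topR.png

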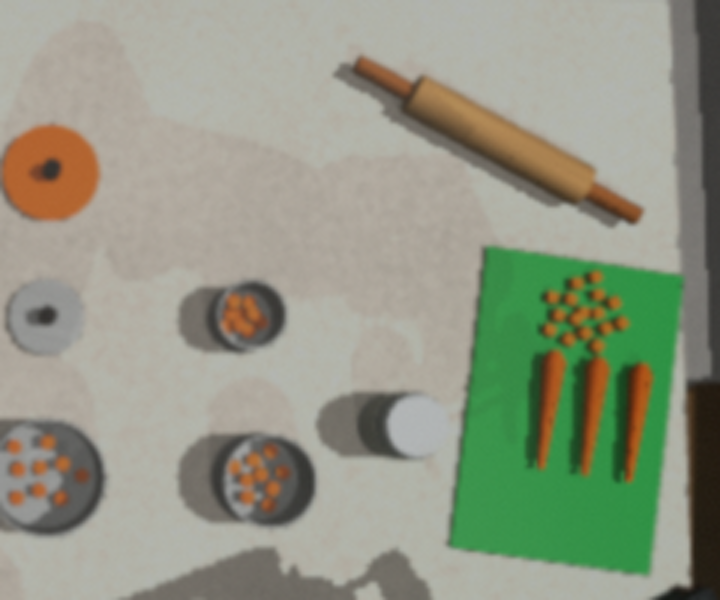

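```bash
python3 - <<'E'
from h import *
L=lambda x,y:(150+x/3-.33,80+y/3-.33)
R=lambda x,y:(320+x/3-.33,80+y/3-.33)
for n,uv,z in [("sl",R(45,317),.012),("ml",L(399,336),.012),("ll",L(224,484),.012),("ql",L(240,314),.012),
 ("sp",R(249,316),.07),("mp",R(266,480),.08),("lp",R(46,476),.09),("qp",L(408,486),.075),("bottle",L(72,397),0),("tin",R(417,425),.1)]:
    print(n,np.round(pix("top",uv,z),4))
for p in ([.52,.14,.33],[.50,-.10,.33]):
  for q in ([0,1,0,0],[0,.7071,.7071,0],[0,.7071,-.7071,0],[0,0,1,0]): print(p,q,inverse_kinematics(p,q))
E
```

```text
sl [ 0.6047 -0.0771  0.012 ]
ml [0.5844 0.0938 0.012 ]
ll [0.424  0.2839 0.012 ]
ql [0.6092 0.2677 0.012 ]
sp [ 0.6007 -0.2897  0.07  ]
mp [ 0.4284 -0.3028  0.08  ]
lp [ 0.4346 -0.0726  0.09  ]
qp [0.4244 0.0805 0.075 ]
bottle [0.5192 0.4545 0.    ]
tin [ 0.4848 -0.4568  0.1   ]
[0.52, 0.14, 0.33] [0, 1, 0, 0] [ 2.40895188e-01  1.83313903e-01  1.70822170e+00 -4.44089210e-16
  1.25005705e+00  2.40895188e-01]
[0.52, 0.14, 0.33] [0, 0.7071, 0.7071, 0] [ 2.40895188e-01  1.83313903e-01  1.70822170e+00 -4.44089210e-16
  1.25005705e+00 -1.32990114e+00]
[0.52, 0.14, 0.33] [0, 0.7071, -0.7071, 0] [ 2.40895188e-01  1.83313903e-01  1.70822170e+00 -4.44089210e-16
  1.25005705e+00  1.81169151e+00]
[0.52, 0.14, 0.33] [0, 0, 1, 0] None
[0.5, -0.1, 0.33] [0, 1, 0, 0] [-2.20735499e-01  1.35843369e-01  1.76546425e+00 -4.44089210e-16
  1.24028503e+00 -2.20735499e-01]
[0.5, -0.1, 0.33] [0, 0.7071, 0.7071, 0] [-2.20735499e-01  1.35843369e-01  1.76546425e+00 -4.44089210e-16
  1.24028503e+00 -1.79153183e+00]
[0.5, -0.1, 0.33] [0, 0.7071, -0.7071, 0] [-2.20735499e-01  1.35843369e-01  1.76546425e+00 -4.44089210e-16
  1.24028503e+00  1.35006083e+00]
[0.5, -0.1, 0.33] [0, 0, 1, 0] None
```

```bash
cat >> h.py <<'E'
def wT():
    p=np.array(get_tcp_pos());w,x,y,z=get_ee_rot()
    from scipy.spatial.transform import Rotation as Ro
    T=np.eye(4);T[:3,:3]=Ro.from_quat([x,y,z,w]).as_matrix();T[:3,3]=p
    return T@np.array(camera_info("wrist")["tool_from_camera"])
E
python3 - <<'E'
from h import *
q=[0,.70710678,.70710678,0]
for i,p in enumerate(([.45,-.18,.36],[.45,.17,.36])):
    move_pose(p,q); T=wT(); im=read_camera("wrist"); save(im,f"w{i}"); np.save(f"w{i}T.npy",T); print(get_time())
E
```

```text
1.8583
3.225
```

View pics/w0.png

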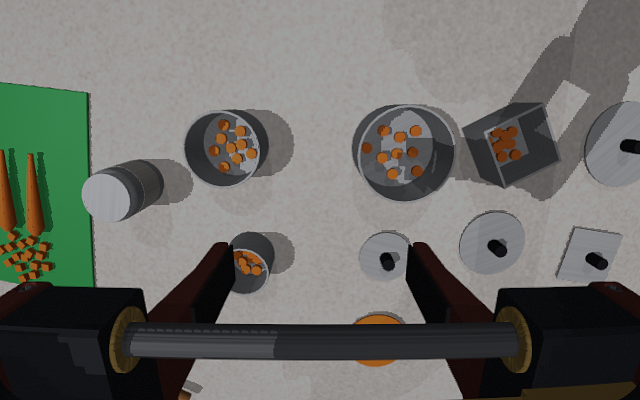

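View pics/w1.png

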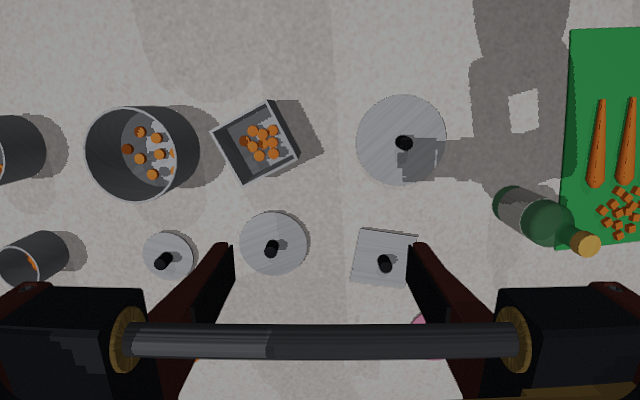

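```bash
cat > fit.py <<'E'
from h import *
def projT(name,T,P):
    ci=camera_info(name); K=np.array(ci["intrinsics"]);d=np.array(ci["dist"],float)
    c=((np.asarray(P)-T[:3,3])@T[:3,:3])*[1,-1,-1]
    return cv2.projectPoints(c.reshape(-1,1,3),np.zeros(3),np.zeros(3),K,d)[0][:,0]
ims={}
for f,n,T in(("top0","top",np.array(camera_info("top")["T"])),("w0","wrist",np.load("w0T.npy")),("w1","wrist",np.load("w1T.npy"))):
    g=cv2.GaussianBlur(cv2.imread(f"pics/{f}.png",0).astype(np.float32),(0,0),1)
    ims[f]=(n,T,cv2.Sobel(g,5,1,0),cv2.Sobel(g,5,0,1))
a=np.linspace(0,2*np.pi,120,endpoint=False)
circ=np.c_[np.cos(a),np.sin(a)]
def sq(yaw):
    t=np.linspace(-1,1,30);o=np.ones(30)
    s=np.r_[np.c_[t,o],np.c_[o,-t],np.c_[-t,-o],np.c_[-o,t]]
    return s@np.array([[np.cos(yaw),np.sin(yaw)],[-np.sin(yaw),np.cos(yaw)]])
def score(f,x,y,z,r,shape):
    n,T,gx,gy=ims[f]
    P=np.c_[shape*r+[x,y],np.full(len(shape),z)]
    p=projT(n,T,P).astype(np.float32)
    t=np.roll(p,-1,0)-np.roll(p,1,0); t/=np.linalg.norm(t,axis=1,keepdims=True)+1e-9
    ok=(p[:,0]>2)&(p[:,0]<637)&(p[:,1]>2)&(p[:,1]<397)
    if f!="top0": ok&=p[:,1]<275
    if ok.mean()<.7: return None
    s=lambda g:cv2.remap(g,p[:,0],p[:,1],cv2.INTER_LINEAR)[:,0]
    d=np.abs(s(gx)*t[:,1]-s(gy)*t[:,0])
    return np.minimum(d,60)[ok].mean()
objs=dict(sl=(.6047,-.0771,.012,[.042],0),ml=(.5844,.0938,.012,[.054],0),ll=(.424,.2839,.012,[.066],0),ql=(.6092,.2677,.012,[.046],1),
sp=(.6007,-.2897,.07,[.038,.0345],0),mp=(.4284,-.3028,.08,[.05,.0465],0),lp=(.4346,-.0726,.09,[.062,.0585],0),qp=(.4244,.0805,.075,[.042,.0385],1))
def fit(f,o):
    x,y,z,rs,s=objs[o]; best=None
    yaws=np.radians(np.arange(-45,45,1.5)) if s else [0]
    c=(x,y); 
    def S(x,y,w):
        sh=sq(w) if s else circ
        v=[score(f,x,y,z,r,sh) for r in rs]
        return None if None in v else sum(v)
    w0=yaws
    for step,rng in((.004,.016),(.001,.004),(.0003,.001)):
        best=None
        for dx in np.arange(-rng,rng+1e-6,step):
            for dy in np.arange(-rng,rng+1e-6,step):
                for w in w0:
                    v=S(c[0]+dx,c[1]+dy,w)
                    if v is not None and (best is None or v>best[0]): best=(v,c[0]+dx,c[1]+dy,w)
        if best is None: return None
        c=best[1:3]; w0=best[3]+np.radians(np.arange(-3,3.1,.75)) if s else [0]
    return best
if __name__=="__main__":
  for o in objs:
    for f in ims:
        b=fit(f,o)
        if b: print(o,f,"%.1f  %.4f %.4f  yaw %.1f"%(b[0],b[1],b[2],np.degrees(b[3])))
E
python3 fit.py
```

```text
sl top0 45.0  0.6046 -0.0749  yaw 0.0
sl w0 51.2  0.6046 -0.0795  yaw 0.0
sl w1 48.1  0.6049 -0.0756  yaw 0.0
ml top0 43.8  0.5840 0.0957  yaw 0.0
ml w0 52.1  0.5819 0.0930  yaw 0.0
ml w1 47.3  0.5839 0.0953  yaw 0.0
ll top0 51.2  0.4246 0.2854  yaw 0.0
ll w0 16.2  0.4313 0.2718  yaw 0.0
ll w1 44.5  0.4229 0.2865  yaw 0.0Traceback (most recent call last):
  File "fit.py", line 51, in <module>
    b=fit(f,o)
  File "fit.py", line 43, in fit
    v=S(c[0]+dx,c[1]+dy,w)
  File "fit.py", line 35, in S
    v=[score(f,x,y,z,r,sh) for r in rs]
       ~~~~~^^^^^^^^^^^^^^
  File "fit.py", line 19, in score
    p=projT(n,T,P).astype(np.float32)
      ~~~~~^^^^^^^
  File "fit.py", line 3, in projT
    ci=camera_info(name); K=np.array(ci["intrinsics"]);d=np.array(ci["dist"],float)
ValueError: time passes only in moves, steps and waits
```

```bash
python3 - <<'E'
s=open('fit.py').read()
s=s.replace('ci=camera_info(name); K','ci=CI[name]; K').replace('from h import *\n','from h import *\nCI={n:camera_info(n) for n in("top","wrist")}\n',1)
s=s.replace("(0,0),1)","(0,0),1)")
open('fit.py','w').write(s)
E
python3 fit.py; python3 -c "
from h import *;print(get_time())"
```

```text
sl top0 45.0  0.6046 -0.0749  yaw 0.0
sl w0 51.2  0.6046 -0.0795  yaw 0.0
sl w1 48.1  0.6049 -0.0756  yaw 0.0
ml top0 43.8  0.5840 0.0957  yaw 0.0
ml w0 52.1  0.5819 0.0930  yaw 0.0
ml w1 47.3  0.5839 0.0953  yaw 0.0
ll top0 51.2  0.4246 0.2854  yaw 0.0
ll w0 16.2  0.4313 0.2718  yaw 0.0
ll w1 44.5  0.4229 0.2865  yaw 0.0
ql top0 42.7  0.6078 0.2689  yaw -9.0
ql w0 54.4  0.6054 0.2682  yaw -9.0
ql w1 40.5  0.6020 0.2677  yaw -12.8
sp top0 114.4  0.6019 -0.2915  yaw 0.0
mp top0 117.4  0.4296 -0.3066  yaw 0.0
mp w0 112.8  0.4260 -0.3039  yaw 0.0
lp top0 114.1  0.4361 -0.0760  yaw 0.0
lp w0 114.1  0.4325 -0.0724  yaw 0.0
lp w1 114.3  0.4322 -0.0691  yaw 0.0
qp top0 103.0  0.4280 0.0760  yaw 26.2
qp w0 110.2  0.4220 0.0838  yaw 27.0
qp w1 110.0  0.4220 0.0874  yaw 27.0
3.225
```

```bash
python3 - <<'E'
from h import *
ys=[.277,.088,-.074,-.297]
k=0
A=[0,.70710678,.70710678,0];B=[0,.70710678,-.70710678,0]
for q,x,seq in((A,.47,ys),(B,.56,ys[::-1])):
    for y in seq:
        move_pose([x,y,.33],q); wait(.15); T=wT(); im=read_camera("wrist"); c=ys.index(y); n=f"{'A' if q is A else 'B'}{c}"
        save(im,n); np.save(n+"T.npy",T)
print(get_time())
import cv2
r=[np.hstack([cv2.resize(cv2.imread(f"pics/{s}{c}.png")[:,120:520],None,fx=.5,fy=.5) for c in range(4)]) for s in "AB"]
cv2.imwrite("pics/mont.png",np.vstack(r))
E
```

```text
12.8
```

View pics/mont.png

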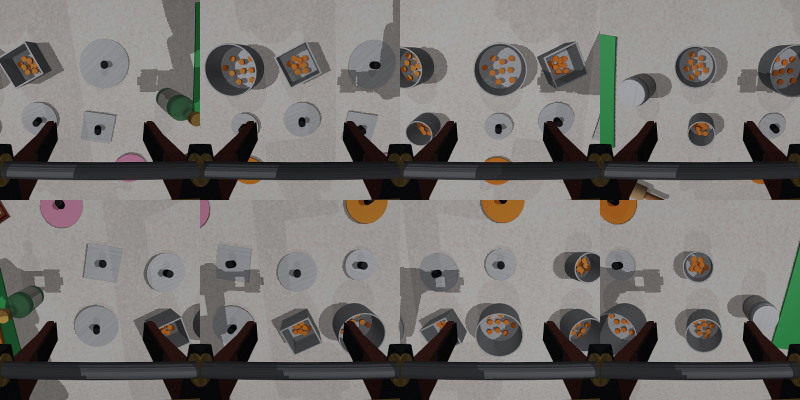

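```bash
cat > fit2.py <<'E'
import fit
from fit import *
ims.clear()
s=open('fit.py').read()
for c in range(4):
  for v in "AB":
    f=f"{v}{c}"
    g=cv2.GaussianBlur(cv2.imread(f"pics/{f}.png",0).astype(np.float32),(0,0),.8)
    ims[f]=("wrist",np.load(f+"T.npy"),cv2.Sobel(g,5,1,0),cv2.Sobel(g,5,0,1))
cols=[("ll","ql"),("ml","qp"),("sl","lp"),("sp","mp")]
res={}
for c in range(4):
  for o in cols[c]:
    bb=[fit.fit(f"{v}{c}",o) for v in "AB"]
    for v,b in zip("AB",bb):
      print(o,v,"%.1f  %.4f %.4f  yaw %.1f"%(b[0],b[1],b[2],np.degrees(b[3])))
      im=cv2.imread(f"pics/{v}{c}.png"); n,T=ims[f"{v}{c}"][:2]
      x,y,z,rs,s_=objs[o]
      p=projT(n,T,[[b[1],b[2],z]])[0]
      big=cv2.resize(im,None,fx=4,fy=4,interpolation=cv2.INTER_CUBIC)
      for r in rs:
        P=projT(n,T,np.c_[(sq(b[3]) if s_ else circ)*r+[b[1],b[2]],np.full(120,z)])
        cv2.polylines(big,[np.round(P*4+1.5).astype(int)],True,(0,0,255),1)
      u,w=(p*4).astype(int); cr=big[max(0,w-200):w+200,max(0,u-200):u+200]
      cr=cv2.copyMakeBorder(cr,0,400-cr.shape[0],0,400-cr.shape[1],0)
      cv2.imwrite(f"pics/o_{o}{v}.png",cv2.resize(cr,(200,200),interpolation=cv2.INTER_AREA))
for i,os in enumerate((["ll","ql","ml","sl"],["qp","lp","sp","mp"])):
  cv2.imwrite(f"pics/ov{i}.png",np.vstack([np.hstack([cv2.imread(f"pics/o_{o}{v}.png") for o in os]) for v in "AB"]))
E
sed -i 's/p\[:,1\]<275/p[:,1]<318/' fit.py; python3 fit2.py
```

```text
Traceback (most recent call last):
  File "fit2.py", line 14, in <module>
    bb=[fit.fit(f"{v}{c}",o) for v in "AB"]
        ^^^^^^^
AttributeError: 'function' object has no attribute 'fit'
```

```bash
sleep 0
sed -i 's/^import fit$//; s/fit\.fit(/fit(/' fit2.py; python3 fit2.py
```

```text
ll A 41.3  0.4232 0.2882  yaw 0.0
ll B 51.9  0.4249 0.2865  yaw 0.0
ql A 49.7  0.6097 0.2686  yaw -9.0
ql B 41.2  0.6088 0.2689  yaw -8.2
ml A 50.5  0.5839 0.0947  yaw 0.0
ml B 41.3  0.5850 0.0964  yaw 0.0
qp A 105.0  0.4226 0.0861  yaw 27.8
qp B 115.5  0.4249 0.0851  yaw 27.0
sl A 47.5  0.6059 -0.0769  yaw 0.0
sl B 37.7  0.6046 -0.0772  yaw 0.0
lp A 108.4  0.4328 -0.0717  yaw 0.0
lp B 112.8  0.4355 -0.0721  yaw 0.0
sp A 115.0  0.6009 -0.2915  yaw 0.0
sp B 108.4  0.6029 -0.2908  yaw 0.0
mp A 108.0  0.4273 -0.3053  yaw 0.0
mp B 114.4  0.4283 -0.3059  yaw 0.0
```

View pics/ov0.png

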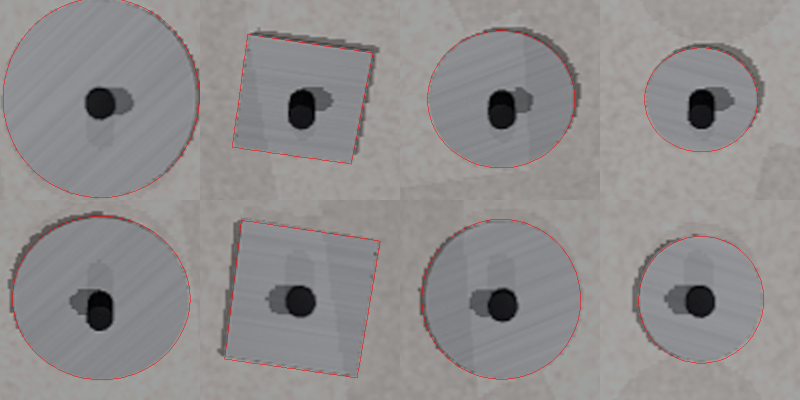

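View pics/ov1.png

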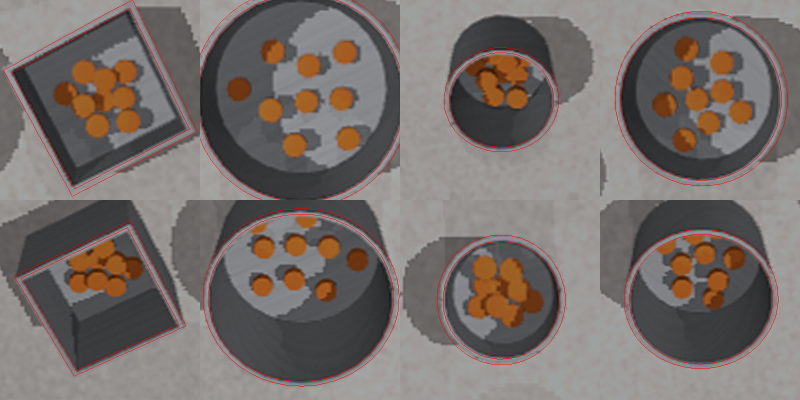

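```bash
cat > job.py <<'E'
from h import *
L=dict(ll=(.4241,.2873),ql=(.6092,.2688),ml=(.5845,.0956),sl=(.6052,-.077))
P=dict(ql=(.4238,.0856,.067),ll=(.4342,-.0719,.082),sl=(.6019,-.2912,.062),ml=(.4278,-.3056,.072))
Q=lambda d:[0,float(np.cos(np.radians(d)/2)),float(np.sin(np.radians(d)/2)),0]
G=.016; H=.20
def pick(k,psi=0):
    x,y=L[k]
    move_pose([x,y,H],Q(psi)); command_gripper(.55)
    movel([x,y,.06],v=.2); f=movel([x,y,G],v=.05,until_force=10)
    print(k,"down",f,np.round(get_tcp_pos(),4))
    command_gripper(0); print("grip",get_grip_width())
    movel([x,y,.06],v=.08); movel([x,y,H],v=.2)
    print("lifted",get_grip_width(),np.round(get_ft_force(),2),get_time())
def place(k,psi=0):
    x,y,z=P[k]
    movel([x,y,H],frame=Q(psi),v=.25)
    movel([x,y,z+G+.018],v=.1)
    f=movel([x,y,z+G-.002],v=.02,until_force=5)
    print(k,"placed",f,"dz mm",(get_tcp_pos()[2]-z-G)*1e3,np.round(get_ft_force(),2),get_time())
def release(k):
    x,y,z=P[k]
    command_gripper(.5); p=get_tcp_pos(); movel([p[0],p[1],z+.08],v=.1)
    movel([p[0],p[1],H+.02],v=.25)
E
python3 - <<'E'
from job import *
pick("ll"); place("ll")
E
```

```text
ll down False [0.4243 0.2874 0.0161]
grip 0.22059317655057445
lifted 0.2216660233239696 [ 0.5  -0.51 -1.93] 18.8667
ll placed True dz mm 0.11506497801601345 [-0.86  0.57  5.11] 22.275
```

```bash
python3 - <<'E'
from job import *
release("ll")
pick("ql",-18); place("ql",18)
if abs(get_tcp_pos()[2]-P["ql"][2]-G)<.0025:
    release("ql"); save(read_camera("scene"),"s2")
E
```

```text
ql down False [0.6094 0.2689 0.0163]
grip 0.22230714633430473
lifted 0.21912751246346787 [-0.13 -0.2  -2.26] 29.7833
ql placed True dz mm 0.06739238048186769 [-1.34 -0.17  5.6 ] 32.95
```

View pics/s2.png

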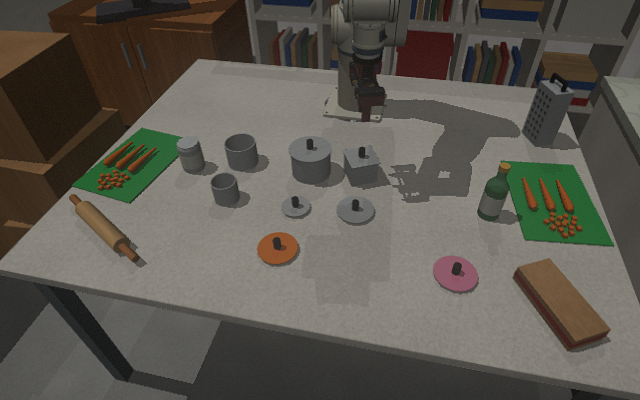

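The large lid (knob at about 310,145) and the square lid (362,152) both sit flat on their pots. The small lid (295,206) and the medium lid (356,209) are next.

```bash
python3 - <<'E'
from job import *
for k in ("ml","sl"):
    pick(k); place(k)
    if abs(get_tcp_pos()[2]-P[k][2]-G)>.0025: print("STOP");break
    release(k)
else:
    move_pose([.45,-.1,.40],Q(90)); wait(.2)
    save(read_camera("wrist"),"e_w"); save(read_camera("scene"),"e_s"); save(read_camera("top"),"e_t"); print(get_time())
E
```

```text
ml down False [0.5847 0.0956 0.0162]
grip 0.22519761702491292
lifted 0.2219226545879898 [ 0.09  0.03 -2.15] 39.825
ml placed True dz mm 0.09812466860027735 [-0.05 -0.    4.06] 43.6167
sl down False [ 0.6054 -0.0771  0.0162]
grip 0.2245479440199364
lifted 0.22029897962418513 [ 0.24  0.06 -0.8 ] 50.85
sl placed True dz mm 0.14765103456794437 [0.34 0.77 4.33] 53.875
57.2917
```

View pics/e_w.png

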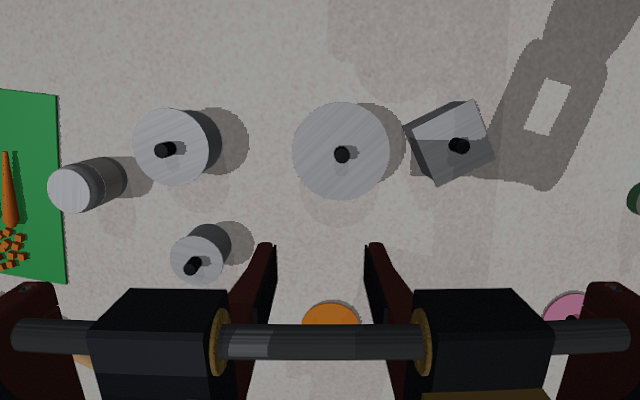

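View pics/e_s.png

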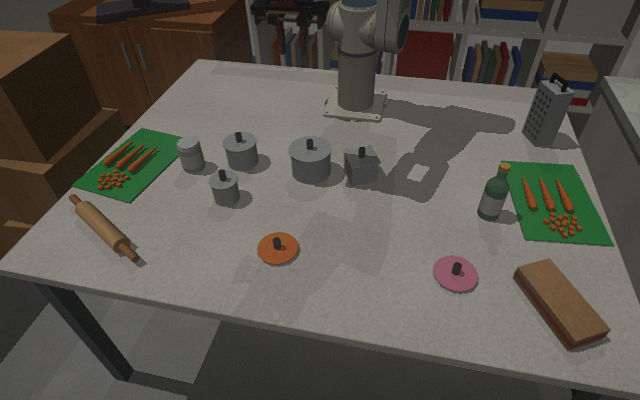

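```bash
python3 -c "
import cv2
a=cv2.imread('pics/e_s.png')[120:220,200:390];cv2.imwrite('pics/e_c.png',cv2.resize(a,None,fx=4,fy=4,interpolation=2))"
```

```text
(no output)
```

View pics/e_c.png

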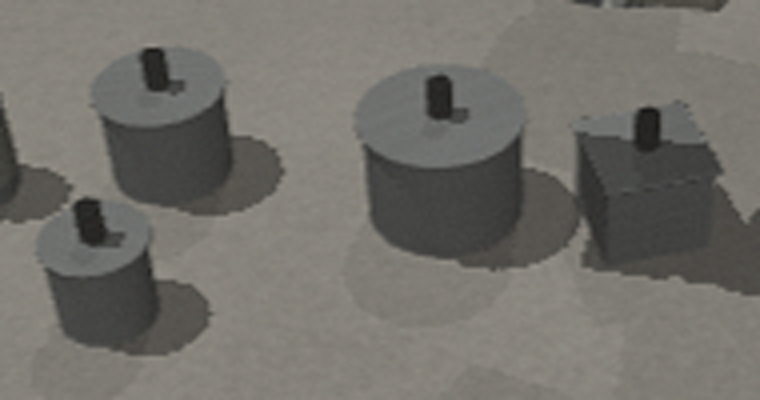

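The enlarged crop shows all four lids flat and centred on their pots: medium (155,85), small (95,235), large (440,110) and square (648,145).

```bash
python3 -c "
from station import *
job_done()"
```

```text
the job is handed in; nothing more can be done
```

All four lids are on their own pots and the job is handed in, at about 57 s of the 96 s allowed; no verdict is reported.

**Finding the parts:** I located lids and pots by fitting their outlines in pairs of opposite wrist-camera views. Each pair agreed to within about 3 mm. The first wrist views differed by up to about 4 mm, and from the top camera by up to 11 mm for the square pot, so I did not use them.

**Placing the lids:** I gripped each lid by its knob and lowered it slowly until it touched, turning the square one +36° to match its pot. Every lid stopped within 0.15 mm of its expected seated height.

**Last checks:** The final scene and wrist pictures show four flat, centred lids with the gripper clear. By eye, the pots, oil bottle and food tin are where they started. I did not re-measure the final positions numerically, and no check failed at the end.

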